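# Move the melting pot to the other hotplate with the stop switch in

## Task

Cut the power to the hotplate by pushing the mushroom stop switch fully down until it latches, without hammering it; then, without lifting or tipping the lidded pot, slide it along the hotplate to the empty ring, centred front to back on that ring and with its side gently touching the raised end stop there. Only then turn the mushroom clockwise until it has come all the way up again, and leave the tin, the bottle and the mug beside the hotplate where they stand.

Things in the scene. Friction and masses are not known exactly. Their poses are not given: they have to be found in the camera images.
- hob: Fixed steel twin hotplate, 290 (own x) x 430 (own y) x 60 mm high, flat black top. Origin under its centre at table height, z up, -x its front (robot side). On the top at each end stands a fixed upright end stop, 100 mm long along x, 8 mm thick, 30 mm high, inner face at own y = +187 or -187 mm.
- pot: Loose lidded steel pot (lid fixed on), upright cylinder 130 mm in diameter, wall 78 mm high (lid rim 134 mm across, above that; lid top at 89 mm), 0.45 to 0.9 kg. Origin at the centre of its underside, z up; its handle points along own -x. Its side touches an end stop when its origin is at own y = +122 or -122 mm of the hotplate.
- pot_handle (a point): Grip point on the pot's black bar handle: 125 mm from the pot's axis along the pot's -x, 62 mm above the pot's underside. The handle is level, 22 mm wide and 14 mm thick, and runs from 65 to 179 mm from the pot's axis.
- ring_from: Double ring (140 and 152 mm) with a centre cross printed on the hotplate's top, where the pot stands at the start; origin at the ring's centre on the top, 120 mm from the hotplate's centre along its y.
- ring_to: The same kind of printed ring at the empty other end of the hotplate, where the pot has to go; origin at the ring's centre on the top, 120 mm from the hotplate's centre along its y.
- stopbox: Fixed grey switch box, 100 x 100 mm, about 95 mm high; origin under its centre at table height, z up, -x its front. Its top is a 100 x 100 mm panel sloping down to the front: the panel's normal leans 0.45 rad (26 degrees) from vertical towards the box's -x. Carries the mushroom switch.
- panel (a point): Point on the sloping panel where the mushroom's axis (the panel's normal) leaves it. At rest the head's top is 37 mm and its underside 18 mm above this along the axis. Pushing the head in takes 4 to 7 N over 8 mm to a hard end (top then at 29 mm); it stays where it is left and comes up only by turning the head.
- head_top (a point): Centre of the top of the black mushroom head, moving with it; z is the mushroom's axis, out of the panel. The head is round, 42 mm in diameter, 19 mm high in all; its straight grip side is 10 mm high, from 5 to 15 mm below the top; below it a 22 mm stem.
- twist (a joint): Turn of the mushroom head about its axis, rad, growing clockwise seen from above, 0 at the start, at most 1.05. A cam raises the pressed head as it turns, 8 mm per rad: all the way up after 1.0 rad (57 degrees); it stays as left. Needs about 0.1 N m, plus the drag of the grip unless the grip follows the head up by those 8 mm.
- tin: Bystander: round tin, 76 mm in diameter, 115 mm high, across the hotplate from the switch box. Origin at its underside.
- oil: Bystander: white bottle, 56 mm in diameter, 170 mm high, to the right of the hotplate. Origin at its underside.
- cup: Bystander: white mug, 72 mm across, 80 mm high, to the left of the hotplate. Origin at its underside.
Not all that is in view belongs to the job. Leave any pink or red look-alike of the stopbox alone.

How it is judged:
On the way, in this order (a step that is already met when the one before it is completed fails the run):
1. the mushroom is latched fully down while the pot still stands at its start (distance between head_top and panel below 0.0308 m and distance of pot from where it was at the start of the episode below 0.02 m), for 0.1 s.
2. the pot is home on the other ring against its end stop, with the mushroom still latched (horizontal distance between pot and ring_to below 0.015 m and (y of pot in the frame of hob above 0.119 m or y of pot in the frame of hob below -0.119 m) and distance between head_top and panel below 0.0315 m), for 0.2 s.
At the end, for the whole second after the job is handed in: The pot stands upright and still on the other ring, its centre within 15 mm of the ring's centre and its side within 3 mm of the end stop there; the mushroom is up (less than 2 mm pressed) (horizontal distance between pot and ring_to below 0.015 m and (y of pot in the frame of hob above 0.119 m or y of pot in the frame of hob below -0.119 m) and distance between head_top and panel above 0.0348 m and linear speed of pot below 0.01 m/s and angle between pot's own z axis and vertical below 0.03 rad); the robot touches nothing.
It fails at once if the pot is lifted more than 6 mm off the hotplate (z of pot in the frame of hob above 0.066 m).
It fails at once if the pot is tipped more than 0.12 rad (angle between pot's own z axis and vertical above 0.12 rad).
It fails at once if the pot is rammed into the stop or the hotplate (over 50 N) (contact force between pot and hob above 50 N).
It fails at once if the mushroom switch is hammered as it is pressed (over 60 N before the pot is moved) (contact force between the fingers and stopbox above 60 N and distance of pot from where it was at the start of the episode below 0.02 m).
It fails at once if the tin, the bottle or the mug is moved more than 30 mm (distance of any of tin, oil, cup from where it was at the start of the episode above 0.03 m).
It also fails if it takes over 67 s, if anything falls off the work surface, if the arm or the gripper's body presses on something with over 40 N, if the wrist force passes 120 N, or if a joint passes its speed limit or range.

## Robot

A 6-joint arm with a two-finger parallel gripper is mounted at the origin on the work surface. World frame = base frame: x ahead of the robot, y to its left, z up, the work surface at z = 0. Lengths are in m, angles in rad, forces in N, time in s.
With the tool pointing down it reaches from about 0.35 to 0.85 m from the base axis. Payload 8.1 kg.
Tool frame: the origin (TCP) lies midway between the tips of the shut fingers; the grasp point (between the pads) lies 19 mm behind it (bot.pinch_z is the z of the grasp point in the tool frame, in m); z points along the fingers, y is the line along which they close (so a half turn about z gives the same grasp; the last joint's range is limited). The gripper opens to 93 mm and grips with 3 to 60 N. Pads are 15 mm wide; open, the fingers measure 128 mm over their backs; the gripper's body (75 mm by 188 mm) begins 65 mm behind the grasp point.
Start: joints at [-1.323, 0.13, 1.488, -0, 1.523, -0.085], TCP at [0.196, -0.567, 0.219] pointing down, gripper open.
Joint ranges: [-2.96, 2.96], [-0.89, 2.26], [0.02, 2.5], [-1.34, 4.48], [0, 2.73], [-2.66, 2.66]. Speed limits (rad/s): [2.39, 2.39, 2.79, 3.14, 3.14, 3.14].

## Interface

Orientations are given as a unit quaternion [w, x, y, z].
In Python, from rig import bot, read_camera, camera_model gives the robot as it stands. The module is installed in compiled form; this text tells all that it offers.
- The arm moves only by the shell command python3 -m crank 'ROWS' [OPENING] [FORCE]. ROWS is JSON, a list that holds one entry, the list of rows, each a list of 4 numbers: the shift along the tool's x, y, z in m, then the turn about the tool's z in rad. In form: [[[dx, dy, dz, yaw], ...]]. A call has 1 to 12 rows; each row is the pose to reach, as a shift and turn from the pose commanded when the call began, along the tool's axes at that moment; what a row does not reach only later rows make up. A row lasts 1/10 s, in which the tool goes at most 50 mm and 8.59 degrees, less where a joint would pass 70% of its speed; a pose out of reach is approached as far as the arm can. A call with a gripper value outside its range is refused whole. OPENING is the gripper command: -1 is shut, 1 is fully open, values between are in proportion, set as the call begins (- or left out, the last holds). The fingers move at their own pace and stop on an object; FORCE is the grip in N (left out, the last holds). Time passes only in rows, so rows that repeat a pose let the fingers close. It gives the time, the measured TCP pose, the force, the opening and the grip force at its end, in the units of the state.
- bot.get_obs(): the state, without advancing time (a new reading comes with each control period).
- read_camera(name): name is "scene" or "top" or "wrist"; returns the picture (480x640x3 uint8, blue, green, red); there is no depth.
- camera_model(name): a dict with "vertical_fov" (degrees; the focal length in pixels is half the picture's height over the tangent of half this angle, whatever the lens; pixels are square), "cx", "cy" (the principal point, pixels), "R" (3x3) and "t" (3): a world point X has camera coordinates R X + t; the wrist camera has in their place "mount" (4x4, takes a point from camera to tool coordinates, whose origin is the TCP and whose axes are the flange's). Camera axes: x right, y down, z forward; pixel columns grow to the right and rows downward; lengths in m; the calibration is good to about 2 mm. A picture is of the moment at which its call begins: read the wrist's pose just before it. camera_model takes no time and is no camera call.
- bot.sign_off(): hands the job in; it is judged then, once.
The state is a dict: "t": time; "joint_pos": joint angles; "joint_vel": joint speeds; "tau": joint torques, N m; "position": TCP position; "tcp_rot": TCP orientation; "wrist_force": force on the tool from outside, world axes, zero at the start; "torque": the same for the moment, N m; "width": opening from 0.0 (shut) to 1.0 (fully open); "grasp_force": force on a finger pad.
Only numpy, scipy, OpenCV 4.12 (cv2) and the standard library are available. Lean on these libraries where they do the work, as an engineer would, in place of code of your own. Each camera call takes 0.05 s, during which the arm holds its last target. There are 200 camera calls.

## Working session

There is one attempt and no reset: what is moved stays moved. The work goes in short steps, Python scripts to look and compute and a shell command to move; the robot and the scene stay as the last step left them, time stands still between calls to the robot, and variables do not carry over. Pictures are saved under pics/ and viewed, at most 11 in all, crops included, and the job is handed in when it is done.

```bash
mkdir -p pics; cat > h.py <<'E'
import numpy as np, cv2
from rig import bot, read_camera, camera_model
from scipy.spatial.transform import Rotation as Rn
def Rq(q): return Rn.from_quat([q[1],q[2],q[3],q[0]]).as_matrix()
def cam(name):
    m=camera_model(name); f=240/np.tan(np.radians(m['vertical_fov'])/2)
    if 'R' in m: R=np.array(m['R']); t=np.array(m['t']); C=-R.T@t; A=R.T
    else:
        o=bot.get_obs(); T=np.array(m['mount']); Q=Rq(o['tcp_rot'])
        A=Q@T[:3,:3]; C=np.array(o['position'])+Q@T[:3,3]
    return f,m['cx'],m['cy'],A,C
def ray(c,u,v):
    f,cx,cy,A,C=c; d=A@np.array([(u-cx)/f,(v-cy)/f,1.]); return C,d/np.linalg.norm(d)
def onz(c,u,v,z):
    C,d=ray(c,u,v); return C+d*(z-C[2])/d[2]
def proj(c,X):
    f,cx,cy,A,C=c; p=A.T@(np.array(X)-C); return np.array([cx+f*p[0]/p[2],cy+f*p[1]/p[2]])
E
python3 - <<'E'
from h import *
print({k:np.round(v,3) for k,v in bot.get_obs().items()}, bot.pinch_z)
for n in ['scene','top','wrist']:
    print(n,camera_model(n)); c=cam(n); im=read_camera(n); cv2.imwrite(f'pics/{n}0.png',im)
E
```

```text
{'t': np.float64(0.0), 'joint_pos': array([-1.323,  0.131,  1.489, -0.   ,  1.523, -0.085]), 'joint_vel': array([ 0.   , -0.002, -0.001,  0.001, -0.001, -0.   ]), 'tau': array([ 2.0000e-03, -5.5983e+01, -4.9177e+01,  7.7000e-02,  3.5000e-02,
       -0.0000e+00]), 'position': array([ 0.196, -0.566,  0.218]), 'tcp_rot': array([-0.001,  0.986,  0.166, -0.   ]), 'wrist_force': array([ 0.317,  0.102, -0.676]), 'torque': array([-0.03 ,  0.007, -0.078]), 'grasp_force': np.float64(0.0), 'width': np.float64(1.003)} -0.0188
scene {'vertical_fov': 42.095920359735665, 'cx': 324.09265906768803, 'cy': 231.94299726376275, 'R': array([[ 0.82433023,  0.56594922,  0.01345895],
       [ 0.33333348, -0.46602447, -0.81957915],
       [-0.45756798,  0.68009019, -0.57280788]]), 't': array([-0.36353923, -0.07304019,  1.91279396])}
top {'vertical_fov': 45.85574983436594, 'cx': 315.7434879370119, 'cy': 240.467435429462, 'R': array([[-0.01576171, -0.99986124, -0.00539145],
       [-0.9955412 ,  0.01619469, -0.09292716],
       [ 0.09300158,  0.00390272, -0.99565831]]), 't': array([0.02338989, 0.46481407, 1.26930764])}
wrist {'vertical_fov': 70.90585355761819, 'cx': 316.8435489889986, 'cy': 244.73694705314261, 'mount': array([[ 6.90845087e-04, -9.71581659e-01, -2.36703617e-01,
         6.59009302e-02],
       [ 9.99999405e-01,  4.71362842e-04,  9.83834498e-04,
        -1.15300868e-03],
       [-8.44302265e-04, -2.36704155e-01,  9.71581407e-01,
        -1.66111072e-01],
       [ 0.00000000e+00,  0.00000000e+00,  0.00000000e+00,
         1.00000000e+00]])}
```

View pics/top0.png

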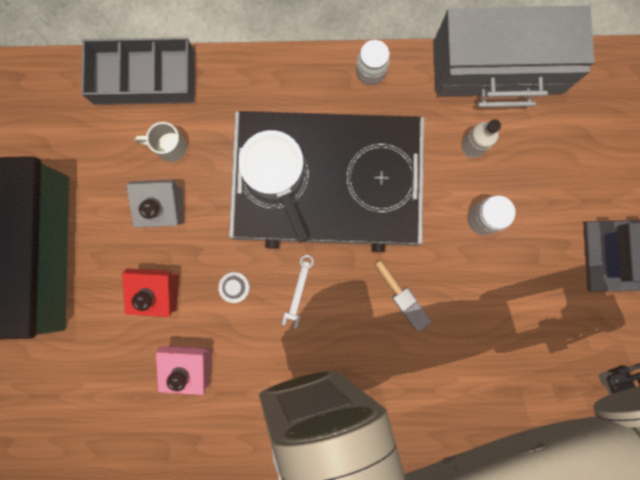

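View pics/scene0.png

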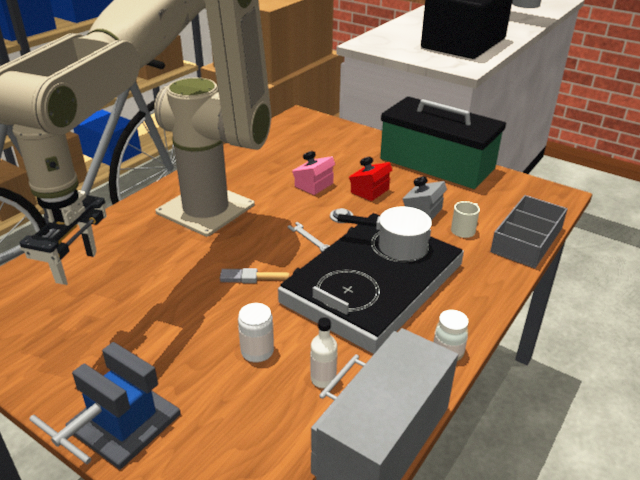

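Top view: candidates for the switch are the grey box (149,208), the red one (142,300) and the pink one (177,380). The description says grey, so I choose (149,208). The pot is at (270,162), its handle runs to (303,238), and the empty ring's cross is at (381,178). In the scene view the grey box's mushroom is at (421,183). Next I measure and check with a close crop.

```bash
python3 - <<'E'
from h import *
ct,cs=cam('top'),cam('scene')
T=cv2.imread('pics/top0.png'); S=cv2.imread('pics/scene0.png')
# hob: light rim corners + dark top
g=cv2.cvtColor(T,cv2.COLOR_BGR2GRAY)
m=np.zeros_like(g); m[105:250,225:430]=(g[105:250,225:430]<50)*255
m=cv2.morphologyEx(m,cv2.MORPH_CLOSE,np.ones((5,5)))
cn=max(cv2.contourArea(c) and cv2.findContours(m,0,2)[0] or [] for c in [max(cv2.findContours(m,0,2)[0],key=cv2.contourArea)])if 0 else max(cv2.findContours(m,0,2)[0],key=cv2.contourArea)
r=cv2.minAreaRect(cn); print('dark rect',r)
for p in cv2.boxPoints(r): print(p, onz(ct,*p,.06).round(4))
print('cross',onz(ct,381,178,.06).round(4))
# pot lid
hsv=cv2.cvtColor(T,cv2.COLOR_BGR2HSV)
m=np.zeros_like(g); m[120:205,232:310]=(g[120:205,232:310]>140)*255
m=cv2.morphologyEx(m,cv2.MORPH_OPEN,np.ones((7,7)))
c=max(cv2.findContours(m,0,2)[0],key=cv2.contourArea); (x,y),rad=cv2.minEnclosingCircle(c); print('lid',x,y,rad,cv2.fitEllipse(c),onz(ct,x,y,.139).round(4))
for z in[.115,.129]: print('handle', onz(ct,285,192,z).round(4),onz(ct,302,238,z).round(4))
# mushroom two views
A,a=ray(ct,149,208);B,b=ray(cs,421,183)
s=np.linalg.lstsq(np.c_[a,-b],B-A,rcond=None)[0]; print('mush',A+a*s[0],B+b*s[1])
a=cv2.resize(T[165:245,110:200],None,fx=4.4,fy=4.4,interpolation=2); b=cv2.resize(S[165:225,385:460],None,fx=5,fy=5.87,interpolation=2)
h=min(len(a),len(b)); cv2.imwrite('pics/crop.png',np.hstack([a[:h],b[:h]]))
E
```

```text
dark rect ((378.0, 246.5), (5.0, 10.0), 90.0)
[373. 244.] [ 0.4517 -0.1103  0.06  ]
[383. 244.] [ 0.4513 -0.1324  0.06  ]
[383. 249.] [ 0.4403 -0.1321  0.06  ]
[373. 249.] [ 0.4406 -0.11    0.06  ]
cross [ 0.599  -0.1319  0.06  ]
lid 269.103271484375 163.20263671875 34.443878173828125 ((270.3936767578125, 162.23318481445312), (64.4019546508789, 65.10466766357422), 133.46115112304688) [0.6183 0.1106 0.139 ]
handle [0.561  0.0794 0.115 ] [0.4621 0.0445 0.115 ]
handle [0.5585 0.0786 0.129 ] [0.4607 0.0441 0.129 ]
mush [0.53471526 0.37501372 0.09418586] [0.53447219 0.37485177 0.09409923]
```

View pics/crop.png

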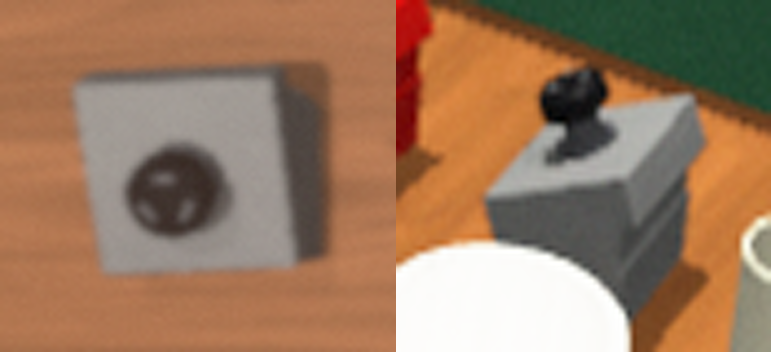

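The crop confirms it: a grey box with a black mushroom leaning to the front. Two views put the head centre at about (0.535, 0.375, 0.094). Next step is the rows to get above it.

```bash
cat >> h.py <<'E'
def rows(*wps):
    "world waypoints (x,y,z,heading of tool x) -> tool rows"
    o=bot.get_obs(); p=np.array(o['position']); R=Rq(o['tcp_rot']); h0=np.arctan2(R[1,0],R[0,0])
    print('pos',p.round(4),'head',round(h0,3),'F',np.round(o['wrist_force'],1),'t',round(o['t'],2),'w',round(o['width'],3),'j6',round(o['joint_pos'][5],2))
    for w in wps: print(np.round(R.T@(np.array(w[:3])-p),4), round(h0-w[3],3))
E
python3 -c "
from h import *
rows((.4,-.35,.26,1.3),(.48,0,.26,2.2),(.49,.375,.22,3.2))"
```

```text
pos [ 0.1959 -0.5667  0.2179] head 0.333 F [-0.5  0.   0. ] t 0.15 w 0.999 j6 -0.09
[ 0.2637 -0.1382 -0.0419] -0.967
[ 0.4536 -0.4428 -0.0415] -1.867
[ 0.5856 -0.7939 -0.001 ] -2.867
```

```bash
python3 -m crank '[[[0.044,-0.023,-0.02,-0.15],[0.088,-0.046,-0.042,-0.3],[0.13,-0.07,-0.042,-0.45],[0.175,-0.09,-0.042,-0.6],[0.22,-0.115,-0.042,-0.75],[0.264,-0.138,-0.042,-0.9],[0.29,-0.18,-0.042,-1.05],[0.315,-0.22,-0.042,-1.2],[0.34,-0.26,-0.042,-1.35],[0.365,-0.3,-0.042,-1.5],[0.39,-0.34,-0.042,-1.65],[0.42,-0.38,-0.042,-1.8]]]' 0.6
python3 -c "
from h import *
rows((.48,0.1,.26,2.4),(.49,.375,.22,3.2))"
```

```text
t: 1.35
position: [0.4686, -0.0689, 0.2606]
tcp_rot: [0.0, 0.481, 0.877, -0.0]
wrist_force: [0.9, 0.3, 0.5]
width: 0.799
grasp_force: 0.0
pos [ 0.4686 -0.0689  0.2606] head 2.139 F [0.9 0.3 0.5] t 1.35 w 0.799 j6 -0.82
[0.1363 0.1004 0.0006] -0.261
[0.3628 0.2567 0.0405] -1.061
```

```bash
python3 -m crank '[[[0.036,0.026,0,-0.15],[0.072,0.052,0,-0.3],[0.11,0.078,0,-0.45],[0.145,0.103,0,-0.6],[0.18,0.128,0,-0.75],[0.217,0.154,0,-0.9],[0.254,0.18,0.01,-1.05],[0.29,0.205,0.02,-1.06],[0.325,0.23,0.03,-1.06],[0.363,0.257,0.04,-1.06],[0.363,0.257,0.04,-1.06],[0.363,0.257,0.04,-1.06]]]'
python3 - <<'E'
from h import *
c=cam('wrist'); im=read_camera('wrist'); cv2.imwrite('pics/w1.png',im); np.savez('w1.npz',A=c[3],C=c[4])
rows((.535,.375,.2,3.2)); print(proj(c,(.5347,.375,.094)))
E
```

```text
t: 2.55
position: [0.492, 0.3739, 0.2191]
tcp_rot: [-0.001, -0.027, 1.0, -0.001]
wrist_force: [0.6, -0.8, 0.3]
width: 0.804
grasp_force: 0.0
pos [0.4926 0.3731 0.2202] head -3.09 F [-0.3 -0.5 -0.5] t 2.6 w 0.801 j6 -1.06
[-0.0424 -0.0003  0.0201] -6.29
[314.50997598 283.59800948]
```

View pics/w1.png

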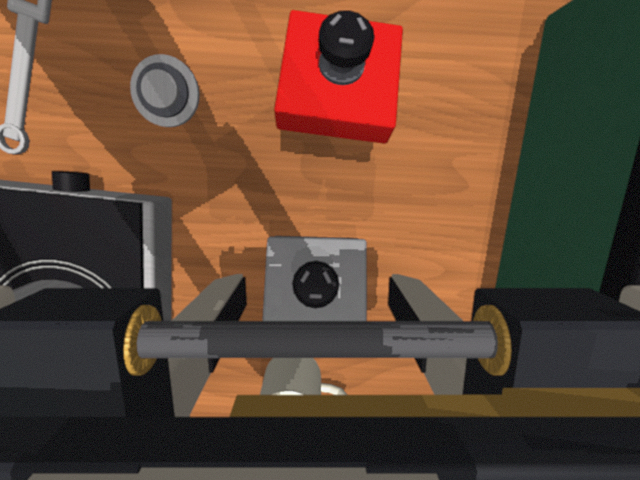

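The wrist view shows the mushroom head at (316,284), predicted at (314.5,283.6), so the triangulation holds. The panel's front edge runs level from (268,238) to (365,239), so the tool is aligned with the box. Now shut the fingers and approach along the axis.

```bash
python3 - <<'E'
from h import *
im=cv2.imread('pics/w1.png'); g=cv2.cvtColor(im,6)
m=np.zeros_like(g); m[255:312,285:345]=(g[255:312,285:345]<70)*255
c=max(cv2.findContours(cv2.morphologyEx(m,3,np.ones((5,5))),0,2)[0],key=cv2.contourArea); print(cv2.fitEllipse(c))
ct=cam('wrist'); d=np.load('w1.npz'); ct=ct[:3]+(d['A'],d['C']); (u,v),_=cv2.minEnclosingCircle(c); print(u,v,_,onz(ct,u,v,.1025))
a=np.array([-.434,-.02,.9]); p=np.array([.527,.375,.1025])
rows(*[(*(p+k*a),3.193-2*np.pi) for k in (.06,.025,.012,-.01)])
E
```

```text
((315.2189636230469, 283.9151916503906), (45.44233703613281, 46.94300079345703), 175.33474731445312)
315.0107116699219 283.8395080566406 23.922460556030273 [0.53178145 0.37537036 0.1025    ]
pos [0.4926 0.3731 0.2202] head -3.09 F [-0.3 -0.5 -0.5] t 2.6 w 0.801 j6 -1.06
[-0.0084  0.0003  0.0637] 0.001
[-0.0236  0.0002  0.0951] 0.001
[-0.0293  0.0002  0.1068] 0.001
[-0.0388  0.0002  0.1266] 0.001
```

```bash
python3 -m crank '[[[-0.004,0,0.03,0],[-0.0084,0,0.0637,0],[-0.014,0,0.075,0],[-0.019,0,0.086,0],[-0.0236,0,0.095,0],[-0.0236,0,0.095,0],[-0.0236,0,0.095,0]]]' -1 20; python3 -m crank '[[[-0.0022,0,0.0045,0],[-0.0035,0,0.0072,0],[-0.0048,0,0.0099,0],[-0.0061,0,0.0126,0],[-0.0061,0,0.0126,0]]]'; python3 -c "
from h import *
rows()"
```

```text
t: 3.3
position: [0.5171, 0.3748, 0.1267]
tcp_rot: [0.001, -0.025, 1.0, 0.0]
wrist_force: [0.5, 0.2, 0.1]
width: 0.247
grasp_force: 0.0
t: 3.8
position: [0.5225, 0.3749, 0.1127]
tcp_rot: [-0.0, -0.026, 1.0, -0.0]
wrist_force: [0.2, 0.5, 0.3]
width: 0.008
grasp_force: 0.2
pos [0.5225 0.3749 0.1127] head -3.09 F [0.2 0.5 0.3] t 3.8 w 0.008 j6 -1.08
```

Now slow steps along the axis, 1.5 to 2 mm per row, watching the force.

```bash
python3 -m crank '[[[-0.0008,0,0.0016,0],[-0.0016,0,0.0033,0],[-0.0024,0,0.005,0],[-0.003,0,0.0063,0],[-0.003,0,0.0063,0]]]'; python3 -m crank '[[[-0.0008,0,0.0016,0],[-0.0013,0,0.0027,0],[-0.0013,0,0.0027,0]]]';python3 -m crank '[[[-0.0008,0,0.0016,0],[-0.0013,0,0.0027,0],[-0.0013,0,0.0027,0]]]'
```

```text
t: 4.3
position: [0.5256, 0.3751, 0.1067]
tcp_rot: [0.0, -0.026, 1.0, 0.0]
wrist_force: [-1.6, -0.8, 2.8]
width: 0.008
grasp_force: 1.9
t: 4.6
position: [0.5268, 0.3753, 0.1047]
tcp_rot: [-0.0, -0.026, 1.0, 0.0]
wrist_force: [-5.8, -1.7, 7.6]
width: 0.009
grasp_force: 5.0
t: 4.9
position: [0.5276, 0.3757, 0.104]
tcp_rot: [-0.0, -0.026, 1.0, 0.0]
wrist_force: [-13.6, -4.9, 21.5]
width: 0.009
grasp_force: 12.8
```

Force jumped from 9 to 26 N over 0.7 mm, so it looks like the hard end. I back off along the axis and check the shift of the head in the scene camera.

```bash
python3 -m crank '[[[0.003,0,-0.007,0],[0.012,0,-0.03,0],[0.02,0,-0.08,0],[0.03,0,-0.118,0],[0.035,0,-0.118,0],[0.035,0,-0.118,0]]]' 0.6; python3 - <<'E'
from h import *
S0=cv2.imread('pics/scene0.png'); S1=read_camera('scene'); cv2.imwrite('pics/scene1.png',S1)
c=cam('wrist'); im=read_camera('wrist'); cv2.imwrite('pics/w2.png',im); np.savez('w2.npz',A=c[3],C=c[4])
cs=cam('scene'); a=np.array([-.434,-.02,.9]);p=np.array([.531,.375,.1025]); print('8mm shift px',proj(cs,p-.008*a)-proj(cs,p),proj(cs,p))
g0,g1=[cv2.cvtColor(x,6)[170:200,405:440] for x in(S0,S1)]
g0=g0.astype(float);g1=g1.astype(float)
for g in(g0,g1):
    w=(g<75); ys,xs=np.nonzero(w); print(w.sum(), xs.mean()+405, ys.mean()+170, ys.min()+170)
t=cv2.matchTemplate(g1.astype('f4'),g0[6:18,8:26].astype('f4'),5);print(cv2.minMaxLoc(t)) # base loc (8,6)
rows()
a,b=[cv2.resize(s[165:225,385:460],None,fx=5,fy=5) for s in(S0,S1)]; cv2.imwrite('pics/cmp.png',np.hstack([a,b]))
E
```

```text
t: 5.5
position: [0.4936, 0.3739, 0.2205]
tcp_rot: [0.001, -0.026, 1.0, 0.001]
wrist_force: [0.1, -0.3, -1.5]
width: 0.47
grasp_force: 0.0
8mm shift px [0.81692947 2.40384884] [420.27142086 180.20724491]
327 425.2782874617737 178.0 170
331 425.59818731117826 178.6918429003021 170
(-0.5001956224441528, 0.7717449069023132, (17, 18), (9, 8))
pos [0.4927 0.3729 0.2175] head -3.09 F [ 0.3  0.4 -0.1] t 5.6 w 0.56 j6 -1.06
```

View pics/cmp.png

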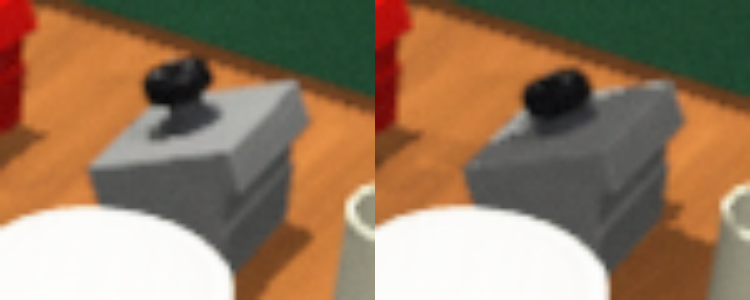

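The left (before) and right (after) crops show the head down by about 2.2 px (2.4 expected for 8 mm), the stem hidden. It is latched. On to the pot handle.

```bash
python3 -c "
from h import *
rows((.49,.066,.22,3.51-2*np.pi))"
```

```text
pos [0.4927 0.3729 0.2175] head -3.09 F [ 0.3  0.4 -0.1] t 5.6 w 0.56 j6 -1.06
[ 0.0184 -0.3064 -0.0021] -0.317
```

```bash
python3 -m crank '[[[0.002,-0.045,-0.002,-0.1],[0.005,-0.09,-0.002,-0.2],[0.008,-0.135,-0.002,-0.317],[0.012,-0.18,-0.002,-0.317],[0.015,-0.225,-0.002,-0.317],[0.018,-0.27,-0.002,-0.317],[0.018,-0.306,-0.002,-0.317],[0.018,-0.306,-0.002,-0.317],[0.018,-0.306,-0.002,-0.317]]]' 0.4
python3 - <<'E'
from h import *
c=cam('wrist'); im=read_camera('wrist'); cv2.imwrite('pics/w3.png',im); np.savez('w3.npz',A=c[3],C=c[4])
rows(); print(proj(c,(.5015,.0656,.122)))
E
```

```text
t: 6.5
position: [0.4903, 0.0662, 0.2195]
tcp_rot: [-0.001, -0.182, 0.983, 0.0]
wrist_force: [-0.2, 0.8, -0.8]
width: 0.697
grasp_force: 0.0
pos [0.4903 0.067  0.2198] head -2.774 F [0.5 0.6 0.1] t 6.55 w 0.699 j6 -1.91
[309.93836796 257.41445615]
```

View pics/w3.png

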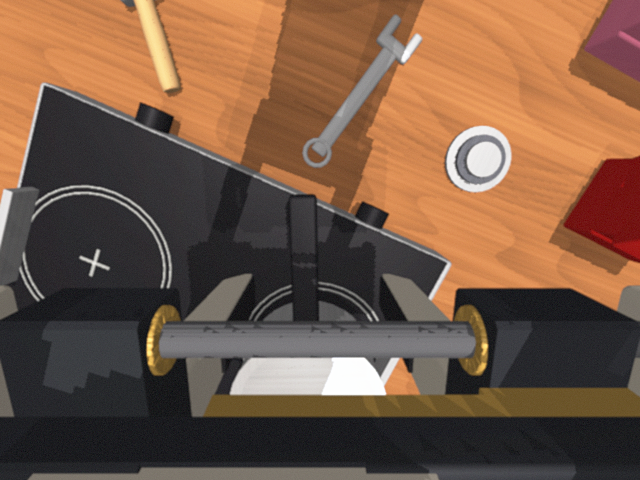

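The handle runs from its end at (303,196) to about (305,300). The empty ring's cross is at (95,263), the hob's front corners are at (43,84) and (449,263), and the right end stop is near (20,230).

```bash
python3 - <<'E'
from h import *
c=cam('wrist'); d=np.load('w3.npz'); c=c[:3]+(d['A'],d['C'])
a=onz(c,303,196,.129);b=onz(c,305.3,300,.129); h=b-a; print('handle',a.round(4),b.round(4),'heading',np.arctan2(h[1],h[0]))
u=h/np.linalg.norm(h); print('pot centre from end',(a+.179*u).round(4),'grip',(a+.054*u).round(4))
p,q=onz(c,43,84,.06),onz(c,449,263,.06); e=q-p; L=np.linalg.norm(e); th=-np.arctan2(e[0],e[1])
print('corners',p.round(4),q.round(4),'len',L.round(4),'yaw',th.round(4))
ey=np.array([-np.sin(th),np.cos(th)]); ex=np.array([ey[1],-ey[0]])
H=(p+q)[:2]/2+.145*ex; print('hob',H.round(4),'ring_to',(H-.12*ey).round(4),'target',(H-.122*ey).round(4),'cross',onz(c,95,263,.06).round(4))
g=a+.054*u; rows((g[0],g[1],.103,np.arctan2(h[1],h[0])-np.pi))
E
```

```text
handle [0.4563 0.043  0.129 ] [0.5347 0.0743 0.129 ] heading 0.37897249599410915
pot centre from end [0.6226 0.1093 0.129 ] grip [0.5065 0.063  0.129 ]
corners [ 0.4533 -0.2083  0.06  ] [0.4735 0.2035 0.06  ] len 0.4124 yaw -0.049
hob [ 0.6083 -0.0095] ring_to [ 0.6024 -0.1294] target [ 0.6023 -0.1314] cross [ 0.6012 -0.1294  0.06  ]
pos [0.4903 0.067  0.2198] head -2.774 F [0.5 0.6 0.1] t 6.55 w 0.699 j6 -1.91
[-0.0139 -0.0097  0.1168] -0.012
```

```bash
python3 -m crank '[[[-0.014,-0.0097,0.03,-0.012],[-0.014,-0.0097,0.06,-0.012],[-0.014,-0.0097,0.09,-0.012],[-0.014,-0.0097,0.105,-0.012],[-0.014,-0.0097,0.116,-0.012],[-0.014,-0.0097,0.116,-0.012]]]'; python3 -m crank '[[[0,0,0,0],[0,0,0,0],[0,0,0,0],[0,0,0,0],[0,0,0,0],[0,0,0,0],[0,0,0,0],[0,0,0,0]]]' -1 40
```

```text
t: 7.15
position: [0.5065, 0.0635, 0.1041]
tcp_rot: [-0.001, -0.189, 0.982, 0.0]
wrist_force: [0.3, -0.0, -0.8]
width: 0.701
grasp_force: 0.0
t: 7.95
position: [0.5075, 0.0628, 0.1056]
tcp_rot: [0.0, -0.189, 0.982, -0.0]
wrist_force: [-0.0, -0.7, 1.7]
width: 0.235
grasp_force: 40.0
```

```bash
python3 -m crank '[[[0.002,-0.005,0,0],[0.006,-0.013,0,0],[0.012,-0.026,0,0],[0.02,-0.042,0,0],[0.028,-0.06,0,0],[0.037,-0.078,0,0],[0.046,-0.097,0,0],[0.054,-0.115,0,0],[0.062,-0.132,0,0],[0.068,-0.145,0,0],[0.072,-0.154,0,0],[0.072,-0.154,0,0]]]'; python3 - <<'E'
from h import *
T=read_camera('top'); cv2.imwrite('pics/top1.png',T); rows(); c=cam('top')
g=cv2.cvtColor(T,6); m=np.zeros_like(g); m[110:225,225:430]=(g[110:225,225:430]>140)*255
m=cv2.morphologyEx(m,2,np.ones((7,7)))
for k in cv2.findContours(m,0,2)[0]:
    if cv2.contourArea(k)>1000: e=cv2.fitEllipse(k); print(e, onz(c,*e[0],.145).round(4))
E
```

```text
t: 9.15
position: [0.4976, -0.1084, 0.1056]
tcp_rot: [-0.0, -0.188, 0.982, -0.001]
wrist_force: [-2.0, -3.2, 3.2]
width: 0.232
grasp_force: 40.0
pos [ 0.4976 -0.1082  0.1056] head -2.763 F [-1.8 -3.9  4.3] t 9.2 w 0.234 j6 -2.26
((400.29547119140625, 186.52114868164062), (56.394344329833984, 70.84037017822266), 108.33988952636719) [ 0.5631 -0.1616  0.145 ]
((343.8085632324219, 162.03985595703125), (43.310516357421875, 64.09185791015625), 15.851319313049316) [ 0.6167 -0.0456  0.145 ]
```

View pics/top1.png

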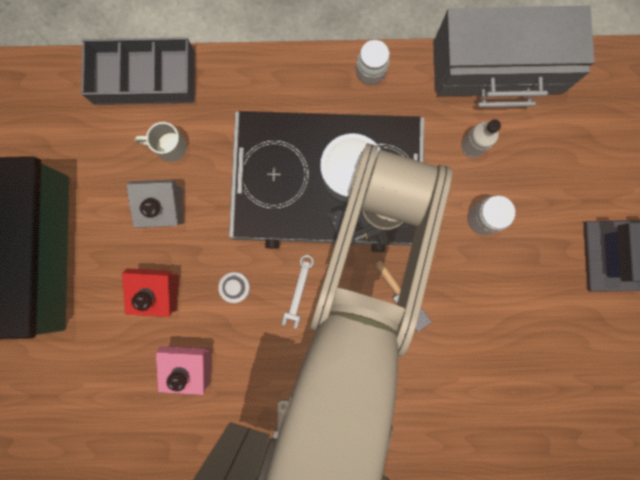

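The pot moved with the handle. The lid's visible left arc reaches about (320,165) and its centre is near (352,165). The vacated ring's cross is now visible at (274,175), with the target cross at (381,178).

```bash
python3 - <<'E'
from h import *
c=cam('top')
def fit(f,x0,x1,xmax):
    g=cv2.cvtColor(cv2.imread(f),6); m=np.zeros_like(g); m[115:215,x0:x1]=(g[115:215,x0:x1]>140)*255
    m=cv2.morphologyEx(m,2,np.ones((7,7)))
    k=max([k for k in cv2.findContours(m,0,1)[0] if k[:,0,0].min()<xmax-10],key=cv2.contourArea)[:,0,:].astype(float)
    k=k[(k[:,0]<xmax)]
    s=np.linalg.lstsq(np.c_[2*k,np.ones(len(k))],(k**2).sum(1),rcond=None)[0]
    r=np.sqrt(s[2]+s[0]**2+s[1]**2); print(f,s[:2],r,len(k),onz(c,s[0],s[1],.141).round(4))
fit('pics/top0.png',244,310,272); fit('pics/top1.png',300,375,352)
a,b=onz(c,274,174.5,.06),onz(c,381,178,.06); print('rings',a.round(4),b.round(4),np.linalg.norm(a-b),'yaw',-np.arctan2((a-b)[0],(a-b)[1]))
E
```

```text
pics/top0.png [274.09010514 161.65396939] 32.77980316983138 92 [0.621 0.1   0.141]
pics/top1.png [349.09095671 163.99571616] 29.157879739339425 94 [ 0.6133 -0.0567  0.141 ]
rings [0.611  0.1067 0.06  ] [ 0.599  -0.1319  0.06  ] 0.23880728146333713 yaw -0.050082985636860554
```

```bash
python3 -m crank '[[[0.003,-0.004,0,0],[0.008,-0.012,0,0],[0.014,-0.021,0,0],[0.02,-0.03,0,0],[0.025,-0.039,0,0],[0.029,-0.046,0,0],[0.031,-0.051,0,0],[0.033,-0.0545,0,0],[0.033,-0.0545,0,0],[0.033,-0.0545,0,0]]]'; python3 - <<'E'
from h import *
rows(); T=read_camera('top'); cv2.imwrite('pics/top2.png',T)
c=cam('wrist'); im=read_camera('wrist'); cv2.imwrite('pics/w4.png',im); np.savez('w4.npz',A=c[3],C=c[4])
E
```

```text
t: 10.2
position: [0.4874, -0.1697, 0.1055]
tcp_rot: [0.0, -0.189, 0.982, -0.0]
wrist_force: [0.4, 2.6, 4.0]
width: 0.233
grasp_force: 40.1
pos [ 0.4874 -0.1697  0.1055] head -2.761 F [0.4 2.6 4. ] t 10.2 w 0.233 j6 -2.39
```

View pics/w4.png

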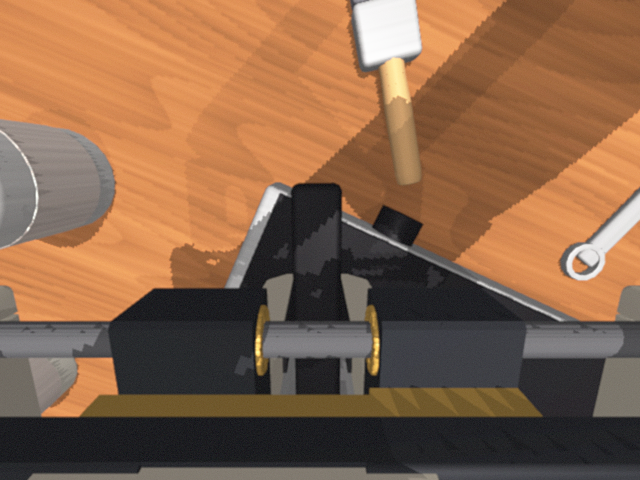

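The handle is still straight in the gripper (columns 295 to 340), with no rotation. Now creep towards the stop.

```bash
python3 -m crank '[[[0.0006,-0.0014,0,0],[0.0012,-0.0028,0,0],[0.0018,-0.0042,0,0],[0.0025,-0.0056,0,0],[0.0025,-0.0056,0,0]]]';  python3 -m crank '[[[0.0004,-0.0009,0,0],[0.0008,-0.0018,0,0],[0.0008,-0.0018,0,0]]]'; python3 -m crank '[[[0.0004,-0.0009,0,0],[0.0008,-0.0018,0,0],[0.0008,-0.0018,0,0]]]'
```

```text
t: 10.8
position: [0.487, -0.1754, 0.1052]
tcp_rot: [-0.0, -0.189, 0.982, 0.0]
wrist_force: [0.6, 4.6, 4.4]
width: 0.232
grasp_force: 40.1
t: 11.1
position: [0.4869, -0.1773, 0.1052]
tcp_rot: [-0.0, -0.189, 0.982, 0.0]
wrist_force: [0.6, 4.6, 4.3]
width: 0.231
grasp_force: 40.1
t: 11.4
position: [0.4869, -0.1792, 0.1052]
tcp_rot: [-0.0, -0.189, 0.982, 0.0]
wrist_force: [0.2, 5.4, 3.5]
width: 0.232
grasp_force: 40.1
```

```bash
for i in 1 2 ; do python3 -m crank '[[[0.0004,-0.0009,0,0],[0.0006,-0.0014,0,0],[0.0006,-0.0014,0,0]]]' | grep -E "pos|force|rot"; done
```

```text
position: [0.4868, -0.1806, 0.1052]
tcp_rot: [-0.0, -0.189, 0.982, 0.001]
wrist_force: [0.7, 6.3, 4.7]
grasp_force: 40.2
position: [0.4866, -0.1816, 0.105]
tcp_rot: [-0.0, -0.189, 0.982, 0.001]
wrist_force: [0.3, 8.2, 4.2]
grasp_force: 40.4
```

```bash
for i in 1 2 ; do python3 -m crank '[[[0.0004,-0.0009,0,0],[0.0006,-0.0014,0,0],[0.0006,-0.0014,0,0]]]' | grep -E "pos|force|rot"; done; python3 - <<'E'
from h import *
T=read_camera('top'); cv2.imwrite('pics/top3.png',T); cv2.imwrite('pics/scene3.png',read_camera('scene'))
S=cv2.imread('pics/scene3.png')
cv2.imwrite('pics/c3.png',np.hstack([cv2.resize(T[110:250,230:430],(400,280)),cv2.resize(S[200:340,270:470],(400,280))]))
E
```

```text
position: [0.4864, -0.1825, 0.1048]
tcp_rot: [-0.0, -0.19, 0.982, 0.002]
wrist_force: [0.1, 10.4, 4.8]
grasp_force: 40.7
position: [0.4861, -0.184, 0.1047]
tcp_rot: [-0.001, -0.19, 0.982, 0.002]
wrist_force: [-0.4, 10.7, 3.5]
grasp_force: 40.9
```

View pics/c3.png

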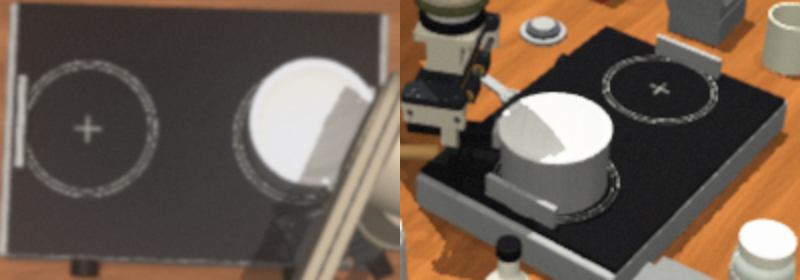

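The scene crop shows the pot against the stop plate, with the lid centre near (347.5,264.5) in scene pixels. In the top view the lid's left edge is at 354.5 and its top at 139.

```bash
python3 - <<'E'
from h import *
ct,cs=cam('top'),cam('scene')
print('top',onz(ct,387,171.5,.141).round(4))
S=cv2.imread('pics/scene3.png'); hsv=cv2.cvtColor(S,40)
S0=cv2.imread('pics/scene0.png')
for im,(x0,x1,y0,y1) in((S0,(372,440,203,275)),(S,(312,382,240,320))):
    g=cv2.cvtColor(im,6); m=np.zeros_like(g); m[y0:y1,x0:x1]=(g[y0:y1,x0:x1]>90)*255
    m=cv2.morphologyEx(m,2,np.ones((5,5)))
    k=max(cv2.findContours(m,0,1)[0],key=cv2.contourArea); x,y,w,h=cv2.boundingRect(k); print('bbox',x,y,w,h)
# predictions for lid rim bbox left/right/top for hypothesised centres
def bb(c,p):
    t=np.linspace(0,6.283,90); P=np.array([proj(c,(p[0]+.067*np.cos(a),p[1]+.067*np.sin(a),.141)) for a in t]); return P.min(0).round(1),P.max(0).round(1)
for p in((.620,.110),): print('start',bb(cs,p),bb(ct,p))
for p in((.600,-.1325),(.605,-.1325),(.6,-.1285)): print(p,bb(cs,p),bb(ct,p))
a=(.600+.05*.055,-.1305,.06)
print(onz(cs,347.5,264.5,.145).round(4), 'cross_from scene', proj(cs,(.611,.1067,.06)))
rows()
E
```

```text
top [ 0.5961 -0.1355  0.141 ]
bbox 372 203 68 57
bbox 314 246 63 65
start (array([379.6, 205.3]), array([431.4, 234. ])) (array([237.3, 130.9]), array([301.3, 193.8]))
(0.6, -0.1325) (array([320.3, 246.2]), array([377.2, 281.2])) (array([353.4, 138.3]), array([417.7, 201.4]))
(0.605, -0.1325) (array([322. , 246.9]), array([379.1, 282. ])) (array([353.4, 135.9]), array([417.6, 199. ]))
(0.6, -0.1285) (array([321.2, 245.4]), array([378.1, 280.3])) (array([351.5, 138.3]), array([415.7, 201.5]))
[ 0.6033 -0.1433  0.145 ] cross_from scene [399.21207284 243.78138145]
pos [ 0.4861 -0.184   0.1047] head -2.76 F [-1.2  9.8  4.4] t 12.7 w 0.231 j6 -2.41
```

Measured pot centre is about (0.599, -0.134), against the ring at (0.600, -0.131). It touches the stop: the force rose from 4.6 to 10.7 N and then held. Release, rise and check.

```bash
python3 -m crank '[[[0,0,0,0],[0,0,0,0],[0,0,0,0],[0,0,0,0],[0,0,0,0],[0,0,0,0]]]' 0.2; python3 -m crank '[[[0,0,-0.01,0],[0,0,-0.04,0],[0.02,0,-0.08,0],[0.05,0.02,-0.12,0],[0.05,0.06,-0.12,0],[0.05,0.1,-0.12,0],[0.05,0.14,-0.12,0],[0.05,0.18,-0.12,0],[0.05,0.22,-0.12,0],[0.05,0.22,-0.12,0]]]' 0.4;  python3 - <<'E'
from h import *
T=read_camera('top'); S=read_camera('scene'); cv2.imwrite('pics/top4.png',T); cv2.imwrite('pics/scene4.png',S)
c=cam('top'); g=cv2.cvtColor(T,6); m=np.zeros_like(g); m[115:215,335:422]=(g[115:215,335:422]>140)*255
m=cv2.morphologyEx(m,2,np.ones((9,9))); k=max(cv2.findContours(m,0,1)[0],key=cv2.contourArea); e=cv2.fitEllipse(k); print(e,onz(c,*e[0],.141).round(4))
cv2.imwrite('pics/c4.png',np.hstack([cv2.resize(T[110:250,230:430],(400,280)),cv2.resize(S[200:340,270:470],(400,280))]))
rows((.51,.376,.2,3.193-2*np.pi))
E
```

```text
t: 13.3
position: [0.4867, -0.186, 0.1053]
tcp_rot: [-0.0, -0.189, 0.982, -0.0]
wrist_force: [0.1, 0.2, 0.1]
width: 0.593
grasp_force: 0.0
t: 14.3
position: [0.3577, 0.0031, 0.2264]
tcp_rot: [0.001, -0.191, 0.982, 0.0]
wrist_force: [0.3, -0.9, -0.6]
width: 0.701
grasp_force: 0.0
((386.3039855957031, 170.8807373046875), (63.222652435302734, 66.11333465576172), 120.93384552001953) [ 0.5974 -0.134   0.141 ]
pos [3.589e-01 3.000e-04 2.263e-01] head -2.759 F [ 1.  -0.   0.6] t 14.4 w 0.701 j6 -2.1
[-0.2804  0.2921  0.0263] 0.331
```

View pics/c4.png

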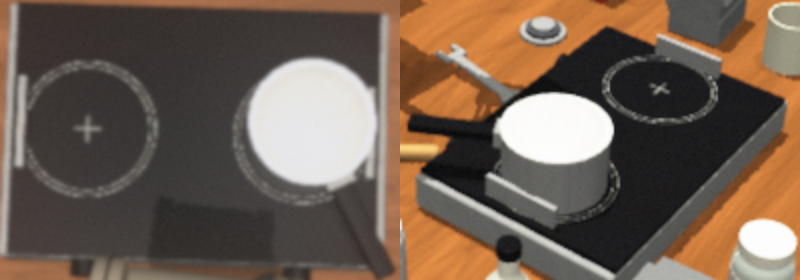

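Top and scene crops show the pot upright against the right stop, ring margins even, fit at (0.597,-0.134). Now to the mushroom, pre-turned counter-clockwise so that I can twist clockwise in short strokes.

```bash
python3 -c "
from h import *
rows((.45,.25,.2,-2.883),(.537,.376,.16,-2.883))"
```

```text
pos [3.589e-01 3.000e-04 2.263e-01] head -2.759 F [ 1.  -0.   0.6] t 14.4 w 0.701 j6 -2.1
[-0.1777  0.1976  0.0263] 0.124
[-0.3054  0.282   0.0664] 0.124
```

```bash
python3 -m crank '[[[-0.03,0.033,0.01,0.05],[-0.06,0.066,0.02,0.124],[-0.09,0.1,0.026,0.124],[-0.12,0.133,0.026,0.124],[-0.15,0.166,0.026,0.124],[-0.178,0.197,0.026,0.124],[-0.213,0.22,0.036,0.124],[-0.25,0.243,0.046,0.124],[-0.28,0.264,0.058,0.124],[-0.305,0.282,0.066,0.124],[-0.305,0.282,0.066,0.124],[-0.305,0.282,0.066,0.124]]]' 0.3; python3 -c "
from h import *
rows((.537,.376,.085,-2.883))"
```

```text
t: 15.6
position: [0.538, 0.3737, 0.158]
tcp_rot: [-0.001, -0.127, 0.992, -0.001]
wrist_force: [-0.0, 0.1, -0.0]
width: 0.648
grasp_force: 0.0
pos [0.538  0.3737 0.158 ] head -2.886 F [-0.   0.1 -0. ] t 15.6 w 0.648 j6 -1.3
[0.0002 0.0026 0.073 ] -0.003
```

```bash
python3 -m crank '[[[0,0.002,0.02,0],[0,0.002,0.04,0],[0,0.002,0.052,0],[0,0.002,0.06,0],[0,0.002,0.065,0],[0,0.002,0.069,0],[0,0.002,0.072,0],[0,0.002,0.072,0]]]'
```

```text
t: 16.4
position: [0.5368, 0.3769, 0.0874]
tcp_rot: [0.0, -0.128, 0.992, 0.0]
wrist_force: [-0.4, -0.2, -0.3]
width: 0.651
grasp_force: 0.0
```

```bash
python3 -m crank '[[[0,0,0.001,0],[0,0,0.001,0],[0,0,0.001,0],[0,0,0.001,0],[0,0,0.001,0]]]' -1 15
```

```text
t: 16.9
position: [0.5372, 0.3756, 0.0867]
tcp_rot: [0.0, -0.128, 0.992, -0.001]
wrist_force: [0.8, -5.2, 3.0]
width: 0.446
grasp_force: 15.0
```

Gripping at 41.5 mm, which is the head's diameter. Twist 0.42 rad clockwise, following it up.

```bash
python3 -m crank '[[[0.0002,0,-0.0005,0.07],[0.0005,0.0001,-0.001,0.14],[0.0007,0.0002,-0.0015,0.21],[0.001,0.0003,-0.002,0.28],[0.0012,0.0003,-0.0025,0.35],[0.0014,0.0004,-0.003,0.42],[0.0014,0.0004,-0.003,0.42]]]'
```

```text
t: 17.6
position: [0.5363, 0.3753, 0.0893]
tcp_rot: [0.001, 0.083, 0.997, -0.001]
wrist_force: [3.5, -6.6, -1.1]
width: 0.442
grasp_force: 15.1
```

```bash
python3 -c "
from h import *
o=bot.get_obs(); print(o['torque'],o['grasp_force'],o['width']); rows()"
```

```text
[-0.69964827 -0.85685889  0.16997032] 15.060717459273292 0.4422085476866448
pos [0.5363 0.3753 0.0893] head 2.975 F [ 3.5 -6.6 -1.1] t 17.6 w 0.442 j6 -0.87
```

```bash
python3 -m crank '[[[0.0003,0,-0.0006,0.07],[0.0006,0,-0.0012,0.14],[0.0009,0,-0.0017,0.2],[0.0009,0,-0.0017,0.2]]]'; python3 -m crank '[[[0,0,0,0],[0,0,0,0],[0,0,0,0],[0,0,-0.002,-0.1],[0,0,-0.002,-0.2],[0,0,-0.002,-0.31],[0,0,-0.002,-0.42],[0,0,-0.002,-0.53],[0,0,-0.002,-0.64],[0,0,-0.001,-0.72],[0,0,0,-0.72]]]' 0.3; python3 -c "
from h import *
rows((.536,.3755,.0905,0))"
```

```text
t: 18.0
position: [0.5355, 0.3747, 0.0907]
tcp_rot: [0.001, 0.182, 0.983, -0.002]
wrist_force: [4.2, -10.9, -1.6]
width: 0.449
grasp_force: 15.1
t: 19.1
position: [0.5344, 0.3776, 0.0913]
tcp_rot: [0.0, -0.178, 0.984, 0.0]
wrist_force: [-1.0, 0.4, -0.7]
width: 0.652
grasp_force: 0.0
pos [0.5344 0.3776 0.0913] head -2.784 F [-1.   0.4 -0.7] t 19.1 w 0.652 j6 -1.39
[-0.0008 -0.0025  0.0008] -2.784
```

```bash
python3 -m crank '[[[0,-0.002,0,0],[0,-0.002,0,0],[0,-0.002,0,0],[0,-0.002,0,0],[0,-0.002,0,0]]]' -1 15; python3 -m crank '[[[0.0002,0.0001,-0.0005,0.07],[0.0004,0.0002,-0.001,0.14],[0.0007,0.0003,-0.0015,0.21],[0.001,0.0004,-0.002,0.28],[0.0012,0.0005,-0.0025,0.35],[0.0014,0.0005,-0.003,0.42],[0.0016,0.0006,-0.0035,0.49],[0.0018,0.0007,-0.004,0.56],[0.002,0.0008,-0.0045,0.63],[0.002,0.0008,-0.0045,0.63]]]'; python3 -c "
from h import *
o=bot.get_obs(); print(o['torque'],o['grasp_force'],o['width']); rows()"
```

```text
t: 19.6
position: [0.535, 0.3756, 0.0912]
tcp_rot: [0.0, -0.177, 0.984, 0.0]
wrist_force: [-0.5, 2.1, 0.9]
width: 0.446
grasp_force: 15.0
t: 20.6
position: [0.533, 0.3746, 0.0954]
tcp_rot: [0.0, 0.137, 0.991, -0.0]
wrist_force: [-0.8, -3.0, 1.0]
width: 0.448
grasp_force: 15.0
[-0.11959868 -0.15696908  0.13462055] 15.000320405233651 0.44762831224180927
pos [0.533  0.3746 0.0954] head 2.866 F [-0.8 -3.   1. ] t 20.6 w 0.448 j6 -0.76
```

```bash
python3 -m crank '[[[0,0,0,0],[0,0,0,0],[0,0,0,0],[0.01,0,-0.04,-0.1],[0.03,0,-0.08,-0.2],[0.05,0,-0.12,-0.3],[0.05,0,-0.12,-0.3],[0.05,0,-0.12,-0.3]]]' 0.4; python3 - <<'E'
from h import *
I=[cv2.imread('pics/scene0.png'),cv2.imread('pics/scene1.png'),read_camera('scene')]; cv2.imwrite('pics/scene5.png',I[2])
c=cam('wrist'); w=read_camera('wrist'); cv2.imwrite('pics/w5.png',w); np.savez('w5.npz',A=c[3],C=c[4])
u,v=proj(c,(.530,.3755,.108)).astype(int); rows()
for i in I:
    g=cv2.cvtColor(i,6)[170:196,410:432]; k=(g<55); print(k.sum(), np.nonzero(k.sum(1)>2)[0]+170)
w0=cv2.imread('pics/w1.png')[254:314,285:345]
cv2.imwrite('pics/c5.png',np.hstack([cv2.resize(s[170:210,395:445],(250,200),interpolation=2) for s in I]+[])); 
cv2.imwrite('pics/c6.png',np.hstack([np.vstack([cv2.imread('pics/c5.png'),np.zeros((100,750,3),'u1')])]))
P=cv2.imread('pics/c6.png'); 
P=np.vstack([P[:200],np.hstack([cv2.resize(w0,(300,300)),cv2.resize(w[v-30:v+30,u-30:u+30],(300,300)),np.zeros((300,150,3),'u1')])]); cv2.imwrite('pics/c6.png',P)
E
```

```text
t: 21.4
position: [0.4853, 0.3897, 0.2175]
tcp_rot: [0.002, -0.013, 1.0, 0.001]
wrist_force: [0.3, -0.4, -0.4]
width: 0.699
grasp_force: 0.0
pos [0.4845 0.3883 0.2141] head -3.116 F [-0.3  0.2  0.2] t 21.5 w 0.698 j6 -1.0
108 [178 179 180 181 182 183 184 185 186 187 188 189 190 191]
122 [179 180 181 182 183 184 185 186 187 188 189 190 191]
144 [175 176 177 178 179 180 181 182 183 184 185 186 187 188 189 190 191]
```

View pics/c6.png

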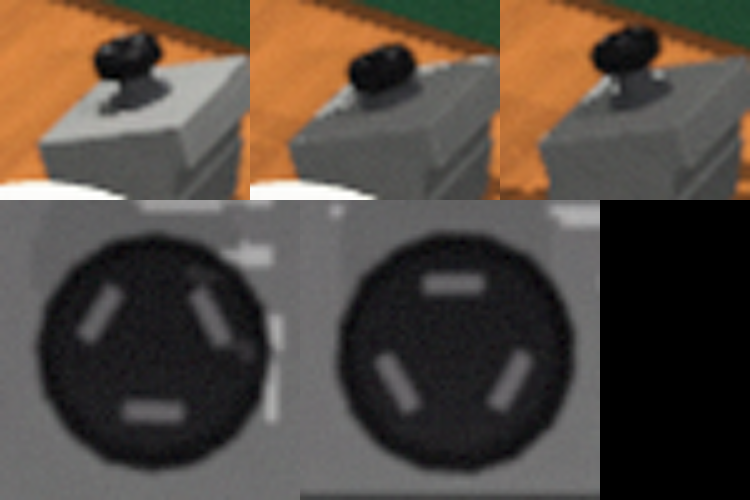

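The scene crops (start, pressed, now) show the head up again with its stem visible. The close view shows the marks turned by about 60°, which is a full turn. The pot has not been touched since its check and the arm is clear, so I hand in.

```bash
python3 -c "
from rig import bot
print(bot.sign_off())"
```

```text
the job is handed in; nothing more can be done
None
```

I pressed the mushroom to its hard end, slid the pot to the other ring against its end stop, turned the mushroom about 60° clockwise until it was fully up, and handed the job in with the arm clear; the sign-off gave no verdict.

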